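Stand the fallen cleaner bottle back in its row

ROBOT

A 7-joint arm with a two-finger parallel gripper is mounted at the origin on the work surface. World frame = base frame: x ahead of the robot, y to its left, z up, the work surface at z = 0. Lengths are in m, angles in rad, forces in N, time in s.
With the tool pointing down it reaches from about 0.4 to 0.85 m from the base axis. Payload 10.4 kg.
Tool frame: the origin (TCP) lies between the finger pads; the fingertips stand 11 mm ahead of it and the grasp point (between the pads) lies 8 mm behind it; z points along the fingers, y is the direction in which the jaws open and shut (so a half turn about z gives the same grasp; the last joint's range is limited). The gripper opens to 87 mm and grips with 3 to 60 N. Pads are 19 mm wide; open, the fingers measure 117 mm over their backs; the gripper's body (75 mm by 190 mm) begins 51 mm behind the grasp point.
Start: joints at [1.264, 0.332, -0.065, 1.46, 0.022, 1.35, -0.088], TCP at [0.175, -0.6, 0.195] pointing down, gripper open.
Joint ranges: [-2.6, 2.6], [-0.5, 2.12], [-1.47, 1.34], [0.16, 2.42], [-1.27, 4.41], [0.06, 2.06], [-2.6, 2.6]. Speed limits (rad/s): [2.22, 2.22, 2.79, 2.79, 3.14, 3.14, 3.14].

INTERFACE

Orientations are given as a unit quaternion [x, y, z, w].
In Python, from bench import r, eyes gives the robot as it stands.
- The arm moves only by the shell command python3 -m inch 'ROWS' [FORCE]. ROWS is a JSON object of lists of equal length, an entry for each row: "translation": the shift along the world's x, y, z scaled (see below), a list of three; "rot": the turn, a rotation vector about the world's x, y, z scaled (see below), a list of three; "jaw": the finger opening in mm, from 0 to 87. In form: {"translation": [[tx, ty, tz], ...], "rot": [[ax, ay, az], ...], "jaw": [jaw, ...]}. A call has 1 to 20 rows; each row is the pose to reach, as a shift and turn from the pose measured when the call began; what a row does not reach only later rows make up. The controller multiplies each number of a shift by 100 mm and each number of a turn by 60 degrees. A row lasts 1/10 s, in which the tool goes at most 50 mm and 8.59 degrees, less where a joint would pass 70% of its speed; a pose out of reach is approached as far as the arm can. A call with a number of a shift or a turn outside -1 to 1 is refused whole. A call with a gripper value outside its range is refused whole. The fingers move at their own pace and stop on an object; FORCE is the grip in N (left out, the last holds). Time passes only in rows, so rows that repeat a pose let the fingers close. It gives the time, the measured TCP pose, the force and the opening at its end, in the units of the state.
- r.read_state(): the state, without advancing time (a new reading comes with each control period).
- eyes.camera(name): name is "scene" or "top" or "wrist"; returns the picture (420x560x3 uint8, blue, green, red); there is no depth.
- eyes.calibration(name): a dict with "fx", "fy", "cx", "cy" (pixels), "R" (3x3) and "t" (3): a world point X has camera coordinates R X + t; the wrist camera has in their place "hand_eye" (4x4, takes a point from camera to tool coordinates, whose origin is the TCP and whose axes are the flange's). Camera axes: x right, y down, z forward; pixel columns grow to the right and rows downward; lengths in m; the calibration is good to about 2 mm. A picture is of the moment at which its call begins: read the wrist's pose just before it. calibration takes no time and is no camera call.
- r.close_job(): hands the job in, once; it reports no verdict.
The state is a dict: "time": time; "joint_positions": joint angles; "joint_vel": joint speeds; "joint_torque": joint torques, N m; "ee_pos": TCP position; "eef_rot": TCP orientation; "ft_force": force on the tool from outside, world axes, zero at the start; "torque": the same for the moment, N m; "width": finger opening in m.
Only numpy, scipy, OpenCV 4.12 (cv2) and the standard library are available. Lean on these libraries where they do the work, as an engineer would, in place of code of your own. Each camera call takes 0.05 s, during which the arm holds its last target. There are 200 camera calls.

TASK

One of the lens-cleaner bottles on the camera repair bench has toppled out of its row. Stand it upright again on its foot, cap up, on the empty marked place between its neighbours; set it down on the bench before letting go rather than dropping it, and leave the two standing bottles where they are.

Things in the scene. Friction and masses are not known exactly. Their poses are not given: they have to be found in the camera images.
- bottle_center (a point): centre (half-way along) of the toppled bottle: white plastic bottle, 100 mm long, barrel 44 mm square over the 70 mm nearest its foot, black round cap 26 mm in diameter, 0.13 kg. z axis: along the bottle from foot to cap (foot 50 mm along -z, cap end 50 mm along +z; barrel to grip from -50 to +20 mm). Starts lying on the bench, foot near the empty place, cap to the robot's right (-y) within 50 degrees
- empty_place_mark (a point): centre, on the bench surface, of the empty marked place (white ring 62 mm across) in the row. The places are 110 mm apart; its y axis runs along the row and its x axis points across the row, roughly to the robot's left, to a fixed aluminium rail 18 mm high whose near face is 55 mm from this point
- near_center (a point): centre (half-way up, 50 mm above its foot) of the standing bottle next to the empty place along +y of its frame, nearer the robot, 110 mm away within 10 mm: same kind of bottle as the tipped one. It must stay where it stands
- far_center (a point): centre (half-way up, 50 mm above its foot) of the standing bottle next to the empty place along -y of its frame, farther from the robot, 110 mm away within 10 mm: same kind of bottle as the tipped one. It must stay where it stands
Mind the look-alikes: they are no part of the job. Leave any green look-alike of the part that bears bottle_center alone.

How it is judged:
On the way:
1. the bottle is upright and down on the bench while the gripper still has it (angle between bottle_center's own z axis and vertical below 0.3 rad and height (world z) of bottle_center below 0.064 m and contact force between bottle and the fingers above 0.3 N), for 0.1 s.
At the end, for the whole second after the job is handed in: the fallen bottle stands on the bench cap up within 10 degrees, within 20 mm (horizontally) of the centre of the empty place, released and at rest; the two other bottles are upright within 10 degrees and within 20 mm of where they started (angle between each of bottle_center, near_center, far_center's own z axis and vertical below 0.17 rad and height (world z) of bottle_center between 0.044 and 0.056 m and horizontal distance between bottle_center and empty_place_mark below 0.02 m and linear speed of bottle below 0.02 m/s and distance of each of near_center, far_center from where it was at the start of the episode below 0.02 m); the robot touches nothing.
It fails at once if the standing near bottle is pushed over or more than 40 mm away (angle between near_center's own z axis and vertical above 0.5 rad or distance of near_center from where it was at the start of the episode above 0.04 m).
It fails at once if the standing far bottle is pushed over or more than 40 mm away (angle between far_center's own z axis and vertical above 0.5 rad or distance of far_center from where it was at the start of the episode above 0.04 m).
It also fails if it takes over 38 s, if anything falls off the work surface, if the arm or the gripper's body presses on something with over 40 N, if the wrist force passes 120 N, or if a joint passes its speed limit or range.

## Working session

There is one attempt and no reset: what is moved stays moved. The work goes in short steps, Python scripts to look and compute and a shell command to move; the robot and the scene stay as the last step left them, time stands still between calls to the robot, and variables do not carry over. Pictures are saved under pics/ and viewed, about 8 in all and at most 12, crops included, and the job is handed in when it is done.

```bash
mkdir -p pics; ls; python3 - <<'E'
from bench import r,eyes
import cv2,numpy as np
s=r.read_state();print(s['time'],s['ee_pos'],s['eef_rot'],s['width'])
a=eyes.camera('top');b=eyes.camera('scene')
cv2.imwrite('pics/top.png',a);cv2.imwrite('pics/scene.png',b)
for n in('top','scene'):
  c=eyes.calibration(n);R=np.array(c['R']);print(n,c['fx'],c['cx'],c['cy'],'cam at',-R.T@np.array(c['t']),R.round(2).tolist())
print(eyes.calibration('wrist'))
E
```

```text
pics
0.0 [ 0.17487975 -0.59958623  0.19403107] [ 9.89946922e-01  1.41437523e-01 -1.26576164e-04 -7.09600248e-04] 0.08666449591506281
top 515.7411316624317 280.53701959377645 202.33273449479336 cam at [0.51802613 0.01090276 0.92299392] [[-0.02, -1.0, -0.02], [-1.0, 0.02, -0.04], [0.04, 0.02, -1.0]]
scene 386.06829943054197 289.06135668753194 210.9231758971888 cam at [ 1.02841966 -0.01534127  0.60906392] [[0.08, 1.0, -0.01], [0.75, -0.07, -0.66], [-0.66, 0.04, -0.75]]
{'fx': 294.9764756306531, 'fy': 294.9764756306531, 'cx': 279.86193665244787, 'cy': 206.75935059127187, 'hand_eye': array([[-1.12972719e-03, -9.62090449e-01, -2.72728236e-01,
         7.50741045e-02],
       [ 9.99999045e-01, -1.30417714e-03,  4.58369352e-04,
        -4.56728873e-04],
       [-7.96678709e-04, -2.72727458e-01,  9.62091004e-01,
        -1.90675944e-01],
       [ 0.00000000e+00,  0.00000000e+00,  0.00000000e+00,
         1.00000000e+00]])}
```

View pics/top.png

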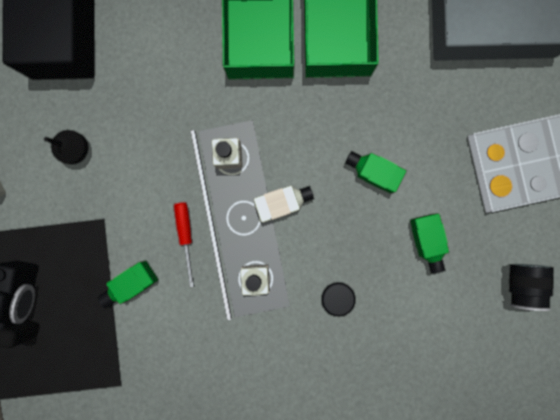

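View pics/scene.png

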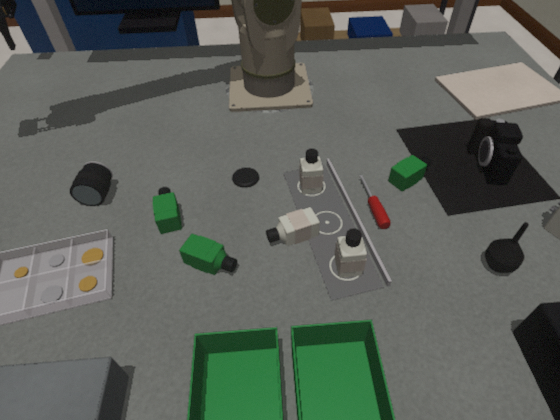

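The top view shows the ring at about (243,218). The toppled bottle's foot is near (258,208) and its cap end near (312,194). The standing bottles are at (225,150) and (254,282), with the rail on their left. The scene view agrees. Next I'll measure these.

```bash
cat > h.py <<'E'
import numpy as np,cv2
from bench import r,eyes
def cast(c,uv,z):
    R=np.array(c['R']);t=np.array(c['t']);o=-R.T@t
    d=R.T@np.array([(uv[0]-c['cx'])/c['fx'],(uv[1]-c['cy'])/c['fy'],1.])
    return o+d*(z-o[2])/d[2]
E
python3 - <<'E'
from h import *
a=cv2.imread('pics/top.png');c=eyes.calibration('top')
hsv=cv2.cvtColor(a,cv2.COLOR_BGR2HSV)
def comp(m,box):
    x0,y0,x1,y1=box;q=np.zeros_like(m);q[y0:y1,x0:x1]=m[y0:y1,x0:x1]
    k,_=cv2.findContours(q,0,2);k=max(k,key=cv2.contourArea);return k
m=((hsv[...,2]>165)*255).astype('uint8')
k=comp(m,(250,175,308,230));rr=cv2.minAreaRect(k);print('barrel',rr)
B=cast(c,rr[0],.044)
kc=comp(((hsv[...,2]<70)*255).astype('uint8'),(295,178,320,210));rc=cv2.minAreaRect(kc);print('cap',rc)
C=cast(c,rc[0],.03)
bx=np.array([cast(c,p,.044)[:2] for p in cv2.boxPoints(rr)]);print('sides',np.linalg.norm(bx[0]-bx[1]),np.linalg.norm(bx[1]-bx[2]));print(bx.round(4).tolist())
d=(C-B)[:2];print('B',B,'C',C,'dist',np.linalg.norm(d),'ang',np.degrees(np.arctan2(d[1],d[0])))
rm=((hsv[...,2]>130)*255).astype('uint8');k=comp(rm,(222,195,256,240));e=cv2.minEnclosingCircle(k);print('ring',e,cast(c,e[0],0),'diam',2*e[1]*.92/c['fx'])
g=comp(rm,(240,214,247,222));print('dot',cv2.boundingRect(g))
for n,u in(('near',(254,283)),('far',(224,149))):print(n,cast(c,u,.1))
big=cv2.resize(a[130:310,180:340],None,fx=4.5,fy=3.3*4.5/4.5*1.0,interpolation=2)
big=cv2.resize(a[170:250,210:330],None,fx=6,fy=6,interpolation=2);cv2.imwrite('pics/crop.png',big)
E
```

```text
barrel ((276.1999816894531, 203.09999084472656), (26.246902465820312, 50.28021240234375), 71.56505584716797)
cap ((306.75, 194.25), (14.862703323364258, 10.11928653717041), 71.56504821777344)
sides 0.08588185268427342 0.04481102674994633
[[0.5597, 0.0821], [0.5856, 0.0002], [0.5428, -0.0132], [0.517, 0.0685]]
B [0.55126915 0.03435724 0.044     ] C [ 0.56628357 -0.01843999  0.03      ] dist 0.05489062164394846 ang -74.12537297727687
ring ((238.5, 217.0), 27.500099182128906) [0.52910194 0.10348448 0.        ] diam 0.09811159007623334
dot (240, 214, 7, 8)
near [0.4226776  0.07007304 0.1       ]
far [0.63749938 0.11544908 0.1       ]
```

View pics/crop.png

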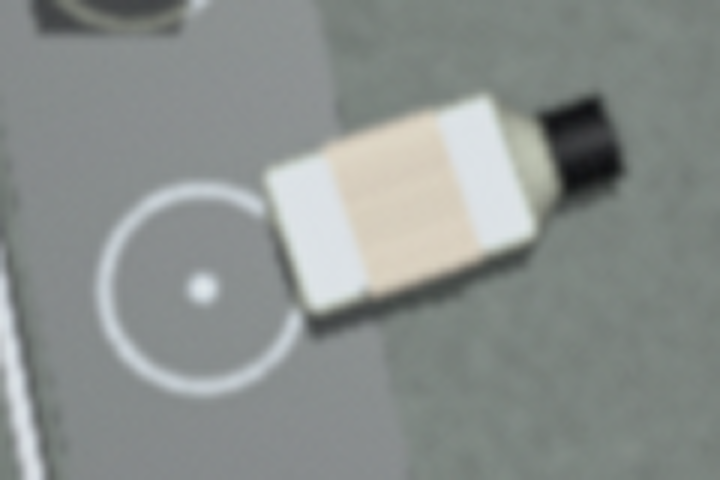

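The crop shows the dot at full-image pixel (243.8,218.2). The barrel's top-face corners are clear: foot midpoint at crop (291,241), shoulder midpoint at (512,169).

```bash
python3 - <<'E'
from h import *
c=eyes.calibration('top')
f=lambda u,v,z:cast(c,(u/6+210-.4,v/6+170-.4),z)
F=f(291,241,.044);S=f(512,169,.044);print('mark',f(203,289,0));print('F',F,'S',S,np.linalg.norm(F-S))
d=(S-F)/np.linalg.norm(S-F);print('d',d,np.degrees(np.arctan2(d[1],d[0])));M=(F+S)/2;print('centre',M+d*.015,'barrel mid',M)
E
# two lanes up-over: toward x+, y+
python3 -m inch '{"translation":[[0.5,0.5,0],[1,1,0],[1,1,0]],"rot":[[0,0,0.15],[0,0,0.3],[0,0,0.3]],"jaw":[87,87,87]}' 25
python3 -m inch '{"translation":[[0.5,0.5,0],[1,1,0],[1,1,0]],"rot":[[0,0,0.15],[0,0,0.3],[0,0,0.3]],"jaw":[87,87,87]}'
```

```text
mark [0.52759018 0.09464842 0.        ]
F [0.54038653 0.0654212  0.044     ] S [0.55985398 0.00226099 0.044     ] 0.06609231315482278
d [ 0.29454928 -0.95563629  0.        ] -72.86948784913847
centre [0.55453849 0.01950655 0.044     ] barrel mid [0.55012025 0.03384109 0.044     ]
time: 0.4
ee_pos: [0.2766, -0.4974, 0.1937]
eef_rot: [0.955, 0.298, -0.0, -0.001]
ft_force: [1.2, -0.4, -0.8]
width: 0.0869
time: 0.7
ee_pos: [0.378, -0.3952, 0.1936]
eef_rot: [0.895, 0.446, -0.0, -0.001]
ft_force: [0.6, -0.8, -0.1]
width: 0.0869
```

```bash

python3 -m inch '{"translation":[[0.2,0.5,0],[0.4,1,0],[0.4,1,0]],"rot":[[0,0,0.14],[0,0,0.25],[0,0,0.25]],"jaw":[87,87,87]}'
python3 -m inch '{"translation":[[0.2,0.5,0],[0.4,1,0],[0.4,1,0]],"rot":[[0,0,0.14],[0,0,0.25],[0,0,0.25]],"jaw":[87,87,87]}'
python3 -m inch '{"translation":[[0.2,0.5,0],[0.4,1,0],[0.4,1,0]],"rot":[[0,0,0.14],[0,0,0.25],[0,0,0.25]],"jaw":[87,87,87]}'
python3 -m inch '{"translation":[[0.2,0.5,0],[0.4,1,0],[0.4,1,0],[0.4,1,0]],"rot":[[0,0,0.1],[0,0,0.15],[0,0,0.15],[0,0,0.15]],"jaw":[87,87,87,87]}'
```

```text
time: 1.0
ee_pos: [0.4206, -0.2891, 0.1937]
eef_rot: [0.826, 0.564, 0.0, -0.002]
ft_force: [0.7, -0.3, -0.3]
width: 0.0869
time: 1.3
ee_pos: [0.4623, -0.1839, 0.1938]
eef_rot: [0.742, 0.671, 0.001, -0.002]
ft_force: [0.1, 0.2, 0.3]
width: 0.0866
time: 1.6
ee_pos: [0.5034, -0.0786, 0.194]
eef_rot: [0.645, 0.765, 0.001, -0.002]
ft_force: [0.4, 0.6, 0.6]
width: 0.087
time: 2.0
ee_pos: [0.5436, 0.0232, 0.1936]
eef_rot: [0.582, 0.813, 0.001, -0.003]
ft_force: [-1.0, -0.4, 0.1]
width: 0.0872
```

```bash

python3 -m inch '{"translation":[[0,0.4,0],[0,0.7,0],[0,0.7,0],[0,0.7,0],[0,0.7,0],[0,0.7,0],[0,0.7,0],[0,0.7,0],[0,0.7,0]],"rot":[[-0.12,-0.04,0],[-0.25,-0.08,0],[-0.38,-0.12,0],[-0.51,-0.16,0],[-0.64,-0.2,0],[-0.78,-0.24,0],[-0.9,-0.28,0],[-0.956,-0.295,0],[-0.956,-0.295,0]],"jaw":[87,87,87,87,87,87,87,87,87]}'
python3 - <<'E'
from h import *
from scipy.spatial.transform import Rotation as Q
s=r.read_state();print(s['joint_positions']);print(Q.from_quat(s['eef_rot']).as_matrix().round(3))
E
```

```text
time: 2.9
ee_pos: [0.543, 0.092, 0.1915]
eef_rot: [0.504, 0.705, -0.304, 0.395]
ft_force: [0.1, -0.9, -0.1]
width: 0.0872
[-0.29090554  0.55713021 -0.66639622  1.68395946  1.07401212  1.84783745
 -0.85465288]
[[-0.179  0.951  0.251]
 [ 0.47   0.307 -0.827]
 [-0.864 -0.03  -0.502]]
```

```bash

python3 -m inch '{"translation":[[0,-0.4,0.2],[0,-0.7,0.3],[0,-0.7,0.3],[0,-0.7,0.3],[0,-0.7,0.3],[0,-0.7,0.3],[0,-0.7,0.3],[0,-0.7,0.3],[0,-0.7,0.3]],"rot":[[0.12,0.04,0],[0.25,0.08,0],[0.38,0.12,0],[0.51,0.16,0],[0.64,0.2,0],[0.78,0.24,0],[0.9,0.28,0],[0.956,0.295,0],[0.956,0.295,0]],"jaw":[87,87,87,87,87,87,87,87,87]}'
python3 - <<'E'
from h import *
s=r.read_state();a=eyes.camera('wrist');cv2.imwrite('pics/w1.png',a)
import json;json.dump([list(s['ee_pos']),list(s['eef_rot'])],open('w1.json','w'));print(s['ee_pos'],s['eef_rot'])
E
```

```text
time: 3.8
ee_pos: [0.5442, 0.0164, 0.2226]
eef_rot: [0.585, 0.811, 0.0, -0.001]
ft_force: [-0.8, -0.6, -0.8]
width: 0.0868
[0.54416971 0.01642574 0.22256838] [ 5.84591161e-01  8.11326758e-01  3.72750179e-04 -1.38822005e-03]
```

View pics/w1.png

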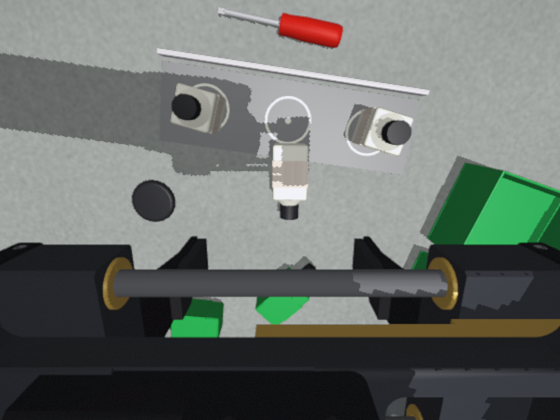

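The wrist view shows the ring centre at about (288,120). The barrel's shoulder edge runs from (274,199) to (307,199), and the cap end is at (289,220).

```bash
python3 - <<'E'
from h import *
import json
from scipy.spatial.transform import Rotation as Q
p,q=json.load(open('w1.json'));T=np.eye(4);T[:3,:3]=Q.from_quat(q).as_matrix();T[:3,3]=p
c=eyes.calibration('wrist');W=T@c['hand_eye'];R=W[:3,:3].T;c=dict(c,R=R,t=-R@W[:3,3])
for n,u,z in(('mark',(288,120),0),('shL',(274,199),.044),('shR',(307,199),.044),('sh',(290.5,199),.044),('capend',(289,220),.022),('footedge?',(291,146),.0),('foottop',(291,164),.044)):print(n,cast(c,u,z))
E
```

```text
mark [0.529619   0.09527939 0.        ]
shL [ 0.54311977 -0.00393062  0.044     ]
shR [0.58356367 0.00952149 0.044     ]
sh [0.56334259 0.00279572 0.044     ]
capend [ 0.57369557 -0.03151034  0.022     ]
footedge? [0.54461005 0.06408388 0.        ]
foottop [0.54928329 0.04567409 0.044     ]
```

```bash

python3 -m inch '{"translation":[[0.05,0.05,-0.2],[0.1,0.09,-0.4],[0.1,0.09,-0.6],[0.1,0.09,-0.8],[0.1,0.09,-1],[0.1,0.09,-1],[0.1,0.09,-1],[0.1,0.09,-1]],"rot":[[0.13,0.04,0],[0.26,0.08,0],[0.39,0.12,0],[0.52,0.16,0],[0.637,0.197,0],[0.637,0.197,0],[0.637,0.197,0],[0.637,0.197,0]],"jaw":[87,87,87,87,87,87,87,87]}'
python3 - <<'E'
from h import *
from scipy.spatial.transform import Rotation as Q
s=r.read_state();print(s['joint_positions']);print(Q.from_quat(s['eef_rot']).as_matrix().round(3))
cv2.imwrite('pics/s2.png',eyes.camera('scene'))
E
```

```text
time: 4.65
ee_pos: [0.5544, 0.0298, 0.1249]
eef_rot: [0.546, 0.765, 0.206, -0.271]
ft_force: [-0.4, 1.2, 1.0]
width: 0.087
[ 0.71875435  0.62080647 -0.66297384  1.50550535 -0.26858945  1.4242525
  0.50850626]
[[-0.256  0.948 -0.191]
 [ 0.724  0.319  0.612]
 [ 0.64   0.019 -0.768]]
```

View pics/s2.png

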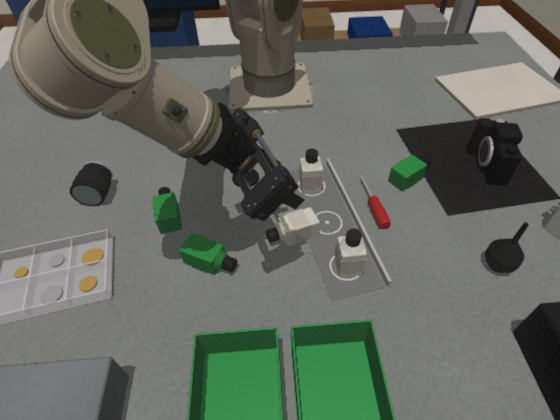

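The scene view shows the tilted hand above the bottle at about (270,200), clear of the near bottle at (312,170). I'm descending.

```bash

python3 -m inch '{"translation":[[0,-0.04,-0.25],[0,-0.04,-0.5],[0,-0.04,-0.7],[0,-0.04,-0.7],[0,-0.04,-0.7]],"rot":[[0,0,0],[0,0,0],[0,0,0],[0,0,0],[0,0,0]],"jaw":[87,87,87,87,87]}'
python3 -m inch '{"translation":[[0,0,-0.1],[0,0,-0.2],[0,0,-0.28],[0,0,-0.32],[0,0,-0.32],[0,0,-0.32]],"rot":[[0,0,0],[0,0,0],[0,0,0],[0,0,0],[0,0,0],[0,0,0]],"jaw":[87,87,87,87,87,87]}'
```

```text
time: 5.2
ee_pos: [0.5548, 0.0263, 0.0563]
eef_rot: [0.546, 0.766, 0.206, -0.271]
ft_force: [-0.9, 1.0, 0.2]
width: 0.0871
time: 5.8
ee_pos: [0.5549, 0.0264, 0.0244]
eef_rot: [0.546, 0.766, 0.206, -0.271]
ft_force: [0.6, -0.1, 0.5]
width: 0.087
```

```bash

python3 -m inch '{"translation":[[0,0,-0.05],[0,0,-0.05],[0,0,-0.05],[0,0,-0.05],[0,0,-0.05],[0,0,-0.05],[0,0,-0.05],[0,0,-0.05],[0,0,-0.05],[0,0,-0.05]],"rot":[[0,0,0],[0,0,0],[0,0,0],[0,0,0],[0,0,0],[0,0,0],[0,0,0],[0,0,0],[0,0,0],[0,0,0]],"jaw":[87,87,35,35,35,35,35,35,35,35]}' 25
python3 -m inch '{"translation":[[0,0,0],[0,0,0],[0,0,0.1],[0,0,0.3],[0,0,0.6],[0,0,0.9],[0,0,0.9],[0,0,0.9]],"rot":[[0,0,0],[0,0,0],[0,0,0],[0,0,0],[0,0,0],[0,0,0],[0,0,0],[0,0,0]],"jaw":[35,35,35,35,35,35,35,35]}'
```

```text
time: 6.8
ee_pos: [0.5549, 0.0264, 0.0195]
eef_rot: [0.546, 0.766, 0.206, -0.271]
ft_force: [-0.4, 0.7, -0.2]
width: 0.0432
time: 7.6
ee_pos: [0.5554, 0.0262, 0.1108]
eef_rot: [0.546, 0.766, 0.206, -0.27]
ft_force: [-0.6, 0.3, -2.1]
width: 0.043
```

```bash

python3 -m inch '{"translation":[[0,0,0.1],[0,0,0.2],[0,0.1,0.3],[0,0.2,0.3],[0,0.2,0.3],[0,0.3,0.3],[0,0.3,0.3],[0,0.3,0.3],[0,0.3,0.3],[0,0.3,0.3]],"rot":[[-0.12,-0.04,0],[-0.24,-0.08,0],[-0.36,-0.12,0],[-0.48,-0.16,0],[-0.6,-0.2,0],[-0.72,-0.24,0],[-0.84,-0.28,0],[-0.949,-0.315,0],[-0.949,-0.315,0],[-0.949,-0.315,0]],"jaw":[35,35,35,35,35,35,35,35,35,35]}'
python3 -m inch '{"translation":[[-0.05,0.1,0],[-0.1,0.2,0],[-0.15,0.3,0],[-0.2,0.4,0],[-0.2,0.4,0],[-0.2,0.4,0]],"rot":[[-0.12,-0.04,0],[-0.24,-0.08,0],[-0.36,-0.12,0],[-0.475,-0.158,0],[-0.475,-0.158,0],[-0.475,-0.158,0]],"jaw":[35,35,35,35,35,35]}'
python3 - <<'E'
from h import *
from scipy.spatial.transform import Rotation as Q
s=r.read_state();print(s['joint_positions']);M=Q.from_quat(s['eef_rot']).as_matrix();print(M.round(3))
M0=Q.from_quat([0.546,0.766,0.206,-0.271]).as_matrix()
d=np.array([np.cos(np.radians(-72.3)),np.sin(np.radians(-72.3)),0])
print('bottle axis',M@M0.T@d,'centre est',s['ee_pos']+M@M0.T@np.array([.556-.5549,.0205-.0264,.022-.0195]))
cv2.imwrite('pics/s3.png',eyes.camera('scene'))
E
```

```text
time: 8.6
ee_pos: [0.5546, 0.0569, 0.1399]
eef_rot: [0.567, 0.805, -0.099, 0.145]
ft_force: [-0.1, -0.9, -0.9]
width: 0.0432
time: 9.2
ee_pos: [0.5344, 0.0961, 0.1386]
eef_rot: [0.52, 0.741, -0.248, 0.343]
ft_force: [-0.4, -0.3, -1.2]
width: 0.043
[-0.28197075  0.48425537 -0.61102925  1.76566373  0.96168778  1.62888795
 -0.8491479 ]
[[-0.223  0.942  0.25 ]
 [ 0.601  0.335 -0.726]
 [-0.768 -0.011 -0.641]]
bottle axis [-0.0044416  -0.00268878  0.99998652] centre est [0.5328495  0.09820763 0.14455005]
```

View pics/s3.png

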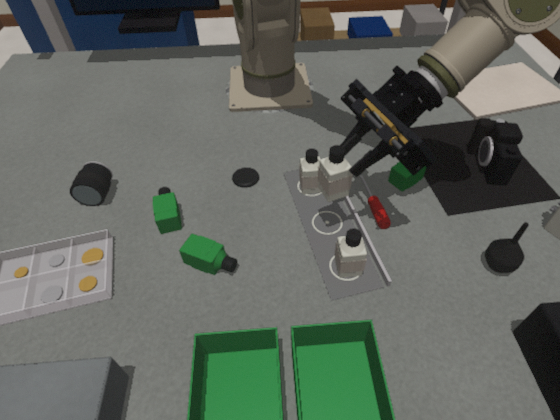

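The scene view shows the bottle upright in the jaws, cap at about (336,156), above the empty place. I'll yaw slightly to line the hand up with the row, then lower.

```bash

python3 -m inch '{"translation":[[-0.04,-0.03,0],[-0.04,-0.03,0],[-0.04,-0.03,-0.2],[-0.04,-0.03,-0.4],[-0.04,-0.03,-0.6],[-0.04,-0.03,-0.7],[-0.04,-0.03,-0.7],[-0.04,-0.03,-0.7]],"rot":[[0,0,-0.06],[0,0,-0.13],[0,0,-0.13],[0,0,-0.13],[0,0,-0.13],[0,0,-0.13],[0,0,-0.13],[0,0,-0.13]],"jaw":[35,35,35,35,35,35,35,35]}'
python3 - <<'E'
from h import *
from scipy.spatial.transform import Rotation as Q
s=r.read_state();M=Q.from_quat(s['eef_rot']).as_matrix()
M0=Q.from_quat([0.546,0.766,0.206,-0.271]).as_matrix()
d=np.array([np.cos(np.radians(-72.3)),np.sin(np.radians(-72.3)),0])
print('bottle axis',M@M0.T@d,'centre est',s['ee_pos']+M@M0.T@np.array([.556-.5549,.0205-.0264,.022-.0195]))
cv2.imwrite('pics/t4.png',cv2.resize(eyes.camera('top')[110:310,160:360],None,fx=3,fy=3))
cv2.imwrite('pics/s4.png',cv2.resize(eyes.camera('scene')[120:300,250:420],None,fx=3.3,fy=3.3))
E
```

```text
time: 10.05
ee_pos: [0.5309, 0.0923, 0.0697]
eef_rot: [0.57, 0.704, -0.271, 0.326]
ft_force: [0.3, -0.6, -1.1]
width: 0.043
bottle axis [-0.00661158 -0.00208901  0.99997596] centre est [0.5296883  0.09460966 0.07561186]
```

View pics/s4.png

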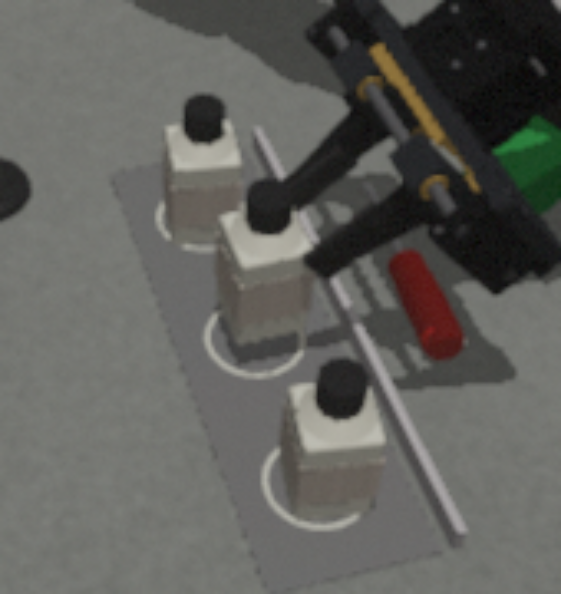

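The crop shows the bottle upright just above the ring, with both neighbours well clear. I'll lower the last 25 mm slowly.

```bash

python3 -m inch '{"translation":[[0,0,-0.08],[0,0,-0.15],[0,0,-0.2],[0,0,-0.2],[0,0,-0.2]],"rot":[[0,0,0],[0,0,0],[0,0,0],[0,0,0],[0,0,0]],"jaw":[35,35,35,35,35]}'
python3 -m inch '{"translation":[[0,0,-0.02],[0,0,-0.03],[0,0,-0.04],[0,0,-0.04]],"rot":[[0,0,0],[0,0,0],[0,0,0],[0,0,0]],"jaw":[35,35,35,35]}'
python3 -m inch '{"translation":[[0,0,-0.01],[0,0,-0.02],[0,0,-0.02]],"rot":[[0,0,0],[0,0,0],[0,0,0]],"jaw":[35,35,35]}'
```

```text
time: 10.65
ee_pos: [0.5312, 0.0925, 0.0502]
eef_rot: [0.571, 0.703, -0.271, 0.326]
ft_force: [-0.3, 0.2, -1.2]
width: 0.0431
time: 11.05
ee_pos: [0.5312, 0.0925, 0.0461]
eef_rot: [0.571, 0.703, -0.271, 0.326]
ft_force: [0.7, -0.6, -1.0]
width: 0.043
time: 11.35
ee_pos: [0.5312, 0.0926, 0.0441]
eef_rot: [0.571, 0.703, -0.271, 0.326]
ft_force: [0.2, 1.2, -0.2]
width: 0.0428
```

```bash

for i in 1 2; do python3 -m inch '{"translation":[[0,0,-0.01],[0,0,-0.01],[0,0,-0.01]],"rot":[[0,0,0],[0,0,0],[0,0,0]],"jaw":[35,35,35]}' | grep -E 'ee_pos|force'; done
python3 - <<'E'
from h import *
cv2.imwrite('pics/s5.png',cv2.resize(eyes.camera('scene')[120:300,250:420],None,fx=3.3,fy=3.3))
E
```

```text
ee_pos: [0.5312, 0.0929, 0.0437]
ft_force: [-2.9, 2.5, 4.7]
ee_pos: [0.5312, 0.093, 0.0437]
ft_force: [-3.1, 2.0, 6.9]
```

View pics/s5.png

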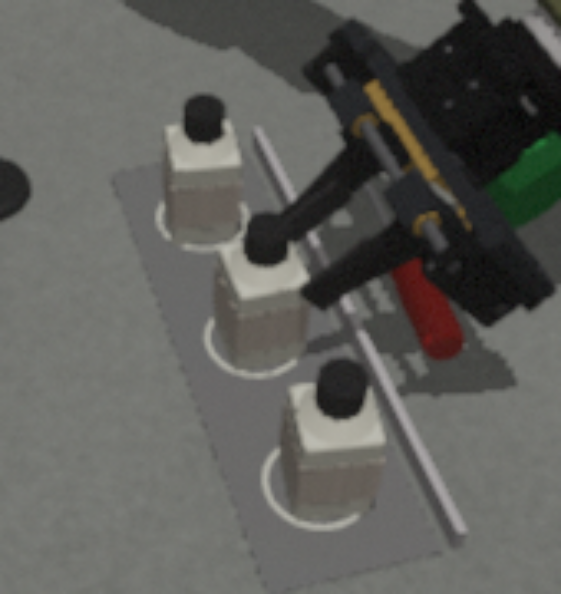

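Contact is confirmed: about 7 N upward, and the estimated centre height is 0.05 m. Next I release and back out along the tool axis.

```bash

python3 -m inch '{"translation":[[0,0,0],[0,0,0],[0,0,0],[0,0,0],[0,0,0],[0,0,0],[0,0,0]],"rot":[[0,0,0],[0,0,0],[0,0,0],[0,0,0],[0,0,0],[0,0,0],[0,0,0]],"jaw":[48,52,58,64,70,72,72]}'
python3 -m inch '{"translation":[[-0.03,0.15,0.13],[-0.06,0.3,0.26],[-0.09,0.45,0.39],[-0.15,0.75,0.64],[-0.19,0.98,0.83],[-0.19,0.98,0.83],[-0.19,0.98,0.83]],"rot":[[0,0,0],[0,0,0],[0,0,0],[0,0,0],[0,0,0],[0,0,0],[0,0,0]],"jaw":[72,72,72,72,72,72,72]}'
python3 - <<'E'
from h import *
c=eyes.calibration('top');a=eyes.camera('top')
cv2.imwrite('pics/t6.png',cv2.resize(a[110:310,160:360],None,fx=3,fy=3))
E
```

```text
time: 12.7
ee_pos: [0.5312, 0.093, 0.0436]
eef_rot: [0.571, 0.703, -0.271, 0.327]
ft_force: [-0.1, 0.1, -0.0]
width: 0.0709
time: 13.4
ee_pos: [0.5122, 0.1913, 0.1265]
eef_rot: [0.57, 0.703, -0.27, 0.327]
ft_force: [0.3, -0.1, -0.1]
width: 0.072
```

View pics/t6.png

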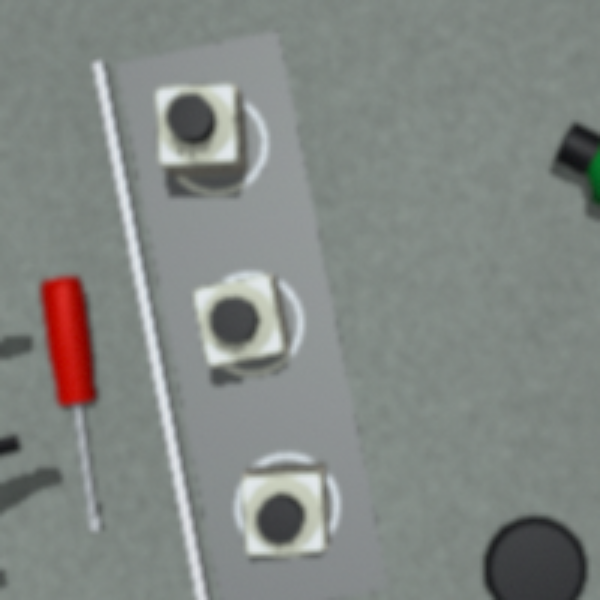

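The top view shows all three bottles upright. The neighbours' caps are unchanged at full-image (223.7,149.7) and (253.7,283), and the placed cap is at (238.3,217).

```bash
python3 - <<'E'
from h import *
c=eyes.calibration('top');p=cast(c,(238,216.7),.1);m=cast(c,(243.4,217.8),0);print(p,m,np.linalg.norm((p-m)[:2]))
if np.linalg.norm((p-m)[:2])<.012: print(r.close_job())
E
```

```text
[0.52839369 0.09424826 0.1       ] [0.52753142 0.09470899 0.        ] 0.0009776403042869417
the job is handed in; nothing more can be done
None
```

The toppled bottle is standing cap up on the empty marked place, and the job was handed in at about 13.5 s. No verdict comes back, so this rests on my own checks.

I gripped the bottle with the hand tilted about 40°, lifted it and turned it upright. I then lowered it until the bench pushed back with about 7 N, and only then opened the fingers and backed away.

- **Placing:** in the last top view the cap centre was about 1 mm from the mark, within the roughly 2 mm calibration error.
- **Neighbours:** both standing bottles' caps were at the same pixels as at the start, so they did not move measurably.
- **Release:** the fingers read no force after opening, and the arm ended clear of everything.

No check failed. The top-view and wrist-view positions of the mark agreed to about 2 mm.

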